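Move the gauging batch on at the metalsmith's bench

TASK

Move the three dark wooden sleds on by one job, sliding them in and out under the gauge's probe head without bumping it: the one with the square brass blank goes under the probe, grip towards the robot, the round one, now there, into the shallow metal tray, and the one with the narrow bar onto the wooden board. Every place is taken, so park one sled on the empty round cork mat on the way, and leave the mat empty. Each sled ends lying flat in the middle of its place and lined up with it; leave the pot and the hammer alone.

Things in the scene. Friction and masses are not known exactly. Their poses are not given: they have to be found in the camera images.
- sled_disc: Loose dark wooden sled 130 x 56 x 10 mm, 0.27 kg. Origin: centre of underside; x along its length, z up. Steel grip block at its robot end: centre x = -47 mm, 36 mm (x) x 20 mm (y), 10 to 44 mm above the underside. Fixed on its far end, centre x = +37 mm: a round brass disc of 38 mm diameter, top 16 mm above the underside. Starts on the gauge stand, under the probe, lined up within 0.05 rad.
- sled_square: Loose dark wooden sled 130 x 56 x 10 mm, 0.27 kg. Origin: centre of underside; x along its length, z up. Steel grip block at its robot end: centre x = -47 mm, 36 mm (x) x 20 mm (y), 10 to 44 mm above the underside. Fixed on its far end, centre x = +37 mm: a square brass plate of 36 x 36 mm, top 16 mm above the underside. Starts on the wooden board, lined up within 0.05 rad.
- sled_bar: Loose dark wooden sled 130 x 56 x 10 mm, 0.27 kg. Origin: centre of underside; x along its length, z up. Steel grip block at its robot end: centre x = -47 mm, 36 mm (x) x 20 mm (y), 10 to 44 mm above the underside. Fixed on its far end, centre x = +37 mm: a narrow crosswise brass bar, 12 mm (x) x 52 mm (y), top 16 mm above the underside. Starts on the tray floor, lined up within 0.05 rad.
- gauge: Fixed gauge stand: dark flat base 200 mm (x) x 100 mm (y) x 20 mm high, a steel column (20 mm diameter, to 165 mm height) at x = +85 mm carrying the probe head; open to the robot's side (-x). Origin: centre of the base's underside. Its x axis runs along its length away from the robot (yaw within 0.2 rad). A sled centred on the base has its blank below the probe.
- probe: Fixed probe head over the gauge base, same axes, at x = +37 mm of the base: aluminium block 34 mm (x) x 40 mm (y) x 24 mm high, above it a round dial of 54 mm diameter reaching 147 mm above the table, behind it an arm to the column. Origin: centre of the block's underside, 30 mm above the base's top (sled with blank is 16 mm high).
- board: Fixed plain light wooden board, 150 mm (x) x 80 mm (y), 20 mm high. Origin: centre of its underside. Its x axis runs along its length away from the robot (yaw within 0.2 rad).
- tray: Fixed shallow aluminium tray, outside 172 mm (x) x 98 mm (y) x 14 mm high, walls and floor 3 mm thick, so the inner floor is 3 mm above the origin. Origin: centre of its underside. Its x axis runs along its length away from the robot (yaw within 0.2 rad).
- mat: Fixed round cork mat, 170 mm diameter, 6 mm thick, empty at the start. Origin: centre of its underside. Its yaw means nothing.
- pot: Bystander: loose white ceramic cup, 72 mm across the rim, 80 mm high, beyond the work. Origin: centre of its underside.
- hammer: Bystander: loose hammer 240 mm long lying crosswise (along y) on the table beyond the work. Origin: underside, near its middle.
There are look-alikes about, which are no part of the job. Leave any turquoise look-alike of the sled_disc alone. What is shaped like the sled_square but white is not meant.

How it is judged:
By the outcome, as a careful person would: the job done as asked, in the order asked, and still so for the second after the job is handed in, with the robot touching nothing.
It also fails if it takes over 122 s, if anything falls off the work surface, if the arm or the gripper's body presses on something with over 40 N, if the wrist force passes 120 N, or if a joint passes its speed limit or range.

ROBOT

A 6-joint arm with a two-finger parallel gripper is mounted at the origin on the work surface. World frame = base frame: x ahead of the robot, y to its left, z up, the work surface at z = 0. Lengths are in mm, angles in rad, forces in N, time in s.
With the tool pointing down it reaches from about 350 to 975 mm from the base axis. Payload 7.1 kg.
Tool frame: the origin (TCP) lies at the very end of the fingers, on their centre line; the grasp point (between the pads) lies 19 mm behind it; z points along the fingers, y is the direction in which the jaws open and shut (so a half turn about z gives the same grasp; the last joint's range is limited). The gripper opens to 88 mm and grips with 3 to 60 N. Pads are 20 mm wide; open, the fingers measure 115 mm over their backs; the gripper's body (75 mm by 178 mm) begins 61 mm behind the grasp point.
Start: joints at [1.151, 0.423, 1.63, -0, 1.089, -0.019], TCP at [243.815, 575.464, 222.675] pointing down, gripper open.
Joint ranges: [-3, 3], [-0.9, 2.11], [0.09, 2.58], [-1.31, 4.45], [0.11, 2.69], [-2.54, 2.54]. Speed limits (rad/s): [2.39, 2.39, 3.01, 3.14, 3.14, 3.14].

INTERFACE

Orientations are given as a rotation vector (axis times angle).
In Python, from workcell import * gives the robot as it stands.
- The arm moves only by the tool play_rows, never from a script. Its argument "plan" is text: rows parted by semicolons, each of 7 numbers parted by spaces: the finger opening in cm, from 0 to 8.78, then the shift along the tool's x, y, z in cm, then the turn, a rotation vector about the tool's x, y, z in degrees. A call has 1 to 20 rows; each row shifts and turns the commanded pose from where the row before left it, along the tool's axes as they then stand; what a row does not reach is not made up. A row lasts 1/8 s, in which the tool goes at most 62.5 mm and 10.7 degrees, less where a joint would pass 70% of its speed; a pose out of reach is approached as far as the arm can. A call is refused whole if a number of a shift passes 6.25 or a number of a turn 10.7, either way. A call with a gripper value outside its range is refused whole. The fingers move at their own pace and stop on an object; the grip force is fixed at half the most. Time passes only in rows, so rows that do not move let the fingers close. It gives the time, the measured TCP pose, the force and the opening at its end, in the units of the state.
- get_obs(): the state, without advancing time (a new reading comes with each control period).
- get_image(name): name is "scene" or "side" or "wrist"; returns a dict with "pixels" (420x560x3 uint8, red, green, blue), "range_z" (420x560 float32, mm along the optical axis (not along the pixel's ray), 0 where there is no reading), "fx", "fy", "cx", "cy" (pixels), "distortion" ([k1, k2, p1, p2, k3] as OpenCV has them; the pictures are not rectified), "eye" and "attitude" of the camera in the world. Camera axes: x right, y down, z forward; pixel columns grow to the right and rows downward; lengths in mm; the calibration is good to about 2 mm. A picture is of the moment at which its call begins.
- close_job(): hands the job in, once; it reports no verdict.
The state is a dict: "t": time; "qpos": joint angles; "qvel": joint speeds; "joint_torque": joint torques, N m; "ee_pos": TCP position; "orientation": TCP orientation; "ft_force": force on the tool from outside, world axes, zero at the start; "moment": the same for the moment, N m; "width": finger opening in mm.
Only numpy, scipy, OpenCV 4.12 (cv2) and the standard library are available. Lean on these libraries where they do the work, as an engineer would, in place of code of your own. Each camera call takes 0.05 s, during which the arm holds its last target. There are 200 camera calls.

## Working session

There is one attempt and no reset: what is moved stays moved. The work goes in short steps, Python scripts to look and compute and a tool call to move; the robot and the scene stay as the last step left them, time stands still between calls to the robot, and variables do not carry over. Pictures are saved under pics/ and viewed, about 12 in all and at most 16, crops included, and the job is handed in when it is done.

Besides the shell and the picture viewer there is one more tool, called as name(argument=value, ...) on one line, values as JSON. play_rows: Moves the arm, as the interface text tells. Its arguments: {"type":"object","properties":{"plan":{"type":"string"}},"required":["plan"]}

```bash
ls; mkdir -p pics
python3 - <<'E'
from workcell import *
import cv2,pickle
o=get_obs();print(o)
for n in("scene","side"):
    i=get_image(n);cv2.imwrite(f"pics/{n}0.png",i["pixels"][:,:,::-1]);pickle.dump(i,open(f"{n}0.pkl","wb"))
    print(n,[ (k,i[k]) for k in i if k not in("pixels","range_z")])
E
```

```text
pics
{'t': 0.0, 'qpos': array([ 1.15100457e+00,  4.23844734e-01,  1.63069656e+00, -9.97419172e-06,
        1.08856113e+00, -1.89758005e-02]), 'qvel': array([-0.00028916, -0.00061908, -0.0006367 ,  0.00131817,  0.00087679,
       -0.00116273]), 'joint_torque': array([ 9.01245094e-04, -5.44638813e+01, -2.73655790e+01,  6.44158269e-02,
        2.29493296e-02, -9.59846466e-05]), 'ee_pos': array([243.59601701, 574.97510054, 221.89667377]), 'orientation': array([-6.25323215e-01, -3.07840214e+00,  2.31748621e-03]), 'ft_force': array([-0.03646538, -0.40641608,  0.58222986]), 'moment': array([-0.00938219, -0.03021891,  0.02826024]), 'width': 87.94943184007707}
scene [('fx', 497.3567475946668), ('fy', 497.3567475946668), ('cx', 282.5863514216099), ('cy', 205.6123882713443), ('distortion', array([-0.0511241,  0.       ,  0.       ,  0.       ,  0.       ])), ('eye', array([1097.20722692, -978.25357347, 1000.58546866])), ('attitude', array([-2.2460878 , -0.55566269,  0.27620706]))]
side [('fx', 539.1428738976779), ('fy', 539.1428738976779), ('cx', 282.23438783141404), ('cy', 203.5302046043324), ('distortion', array([-0.12681126,  0.        ,  0.        ,  0.        ,  0.        ])), ('eye', array([ 427.29418452, -971.91992303, 1159.11392774])), ('attitude', array([-2.45290226,  0.22728246, -0.07073838]))]
```

View pics/scene0.png

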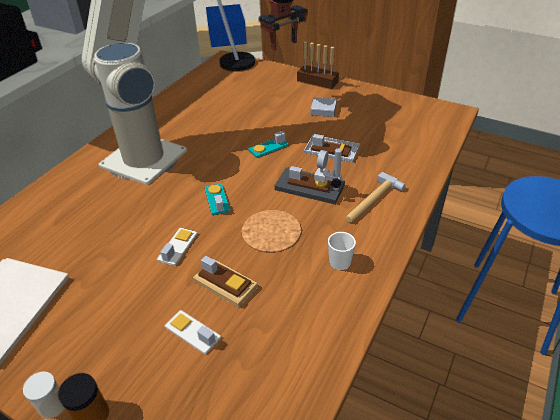

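View pics/side0.png

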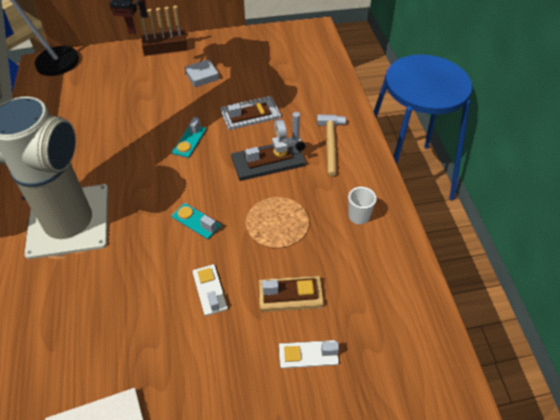

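The side view shows the board with the square sled at (291,292), the mat at (277,221), the gauge with the disc sled at (268,160), and the tray with the bar sled at (251,112). White and turquoise look-alikes lie around them. Next I'll work out rough positions.

```bash
cat > h.py <<'E'
from workcell import *
import cv2,numpy as np,pickle
from scipy.spatial.transform import Rotation as R
def ray(i,uv):
    K=np.array([[i["fx"],0,i["cx"]],[0,i["fy"],i["cy"]],[0,0,1]])
    p=cv2.undistortPoints(np.array(uv,float).reshape(-1,1,2),K,np.array(i["distortion"])).reshape(-1,2)
    return np.c_[p,np.ones(len(p))]@R.from_rotvec(i["attitude"]).as_matrix().T
def onz(i,uv,z):
    d=ray(i,uv);e=i["eye"];return e+d*((np.asarray(z)-e[2])/d[:,2])[:,None]
def cloud(i):
    h,w=i["range_z"].shape;v,u=np.mgrid[:h,:w]
    P=i["eye"]+ray(i,np.c_[u.ravel(),v.ravel()])*i["range_z"].reshape(-1,1)
    return P.reshape(h,w,3)
def shot(n,name):
    i=get_image(n);pickle.dump(i,open(name+".pkl","wb"));cv2.imwrite(f"pics/{name}.png",i["pixels"][:,:,::-1]);return i
def ortho(i,z,x0,x1,y0,y1,s=2):
    """top-down picture of plane z; column = (x-x0)*s, row=(y1-y)*s"""
    K=np.array([[i["fx"],0,i["cx"]],[0,i["fy"],i["cy"]],[0,0,1]])
    w,h=int((x1-x0)*s),int((y1-y0)*s);v,u=np.mgrid[:h,:w]
    P=np.c_[(x0+u/s).ravel(),(y1-v/s).ravel(),np.full(w*h,float(z))]
    m=R.from_rotvec(i["attitude"]).as_matrix()
    c=(P-i["eye"])@m
    q,_=cv2.projectPoints(c,np.zeros(3),np.zeros(3),K,np.array(i["distortion"]))
    q=q.reshape(h,w,2).astype(np.float32)
    return cv2.remap(i["pixels"],q[...,0],q[...,1],cv2.INTER_LINEAR)[:,:,::-1]
E
python3 - <<'E'
from h import *
i=pickle.load(open("side0.pkl","rb"))
for n,z,uv in [("board",20,[(260,281),(322,279),(323,300),(260,303)]),("mat",6,[(277,221),(246,221),(309,221)]),("gauge",20,[(232,153),(298,143),(306,158),(238,171)]),("tray",14,[(221,109),(275,97),(281,111),(229,125)]),("blocks(b,g,t)",60,[(270,282),(253,151),(233,107)]),("white",0,[(210,290),(309,354)]),("turq",0,[(196,219),(190,141)]),("pot",40,[(361,205)])]:
    P=onz(i,uv,z);print(n,P[:,:2].round().tolist(),P.mean(0).round())
j=shot("wrist","w0");print(j["eye"],R.from_rotvec(j["attitude"]).as_matrix().round(2).tolist(),j["fx"])
E
```

```text
board [[489.0, -294.0], [639.0, -317.0], [628.0, -374.0], [479.0, -354.0]] [ 559. -335.   20.]
mat [[564.0, -111.0], [482.0, -95.0], [648.0, -127.0]] [ 564. -111.    6.]
gauge [[476.0, 150.0], [675.0, 155.0], [685.0, 89.0], [484.0, 76.0]] [580. 118.  20.]
tray [[465.0, 359.0], [645.0, 384.0], [652.0, 312.0], [481.0, 279.0]] [561. 334.  14.]
blocks(b,g,t) [[510.0, -325.0], [534.0, 108.0], [501.0, 308.0]] [515.  30.  60.]
white [[365.0, -286.0], [569.0, -494.0]] [ 467. -390.    0.]
turq [[349.0, -59.0], [355.0, 246.0]] [352.  94.   0.]
pot [[789.0, -126.0]] [ 789. -126.   40.]
[168.54322208 607.32354931 384.60389476] [[0.39, 0.88, 0.27], [0.92, -0.37, -0.12], [-0.0, 0.29, -0.96]] 294.02111994683
```

```bash
cat >> h.py <<'E'
def go(x,y,z,yaw):
    """tool-frame turn (deg) then shift (cm) from the measured pose to tool x = -(cos,sin) yaw, pointing down"""
    o=get_obs();c,s=np.cos(yaw),np.sin(yaw)
    T=np.array([[-c,-s,0],[-s,c,0],[0,0,-1]]);C=R.from_rotvec(o["orientation"]).as_matrix()
    t=R.from_matrix(C.T@T).as_rotvec(degrees=True)
    print("t",round(o["t"],2),"turn",t.round(2),"shift",(T.T@(np.array([x,y,z])-o["ee_pos"])/10).round(2),"width",round(o["width"],1))
E
python3 - <<'E'
from h import *
go(480,230,225,0)
E
```

```text
t 0.15 turn [-7.000e-02 -1.000e-02 -2.296e+01] shift [-23.64 -34.51  -0.29] width 87.9
```

play_rows(plan="6 0 0 0 0 0 -7.65;6 0 0 0 0 0 -7.65;6 0 0 0 0 0 -7.65;6 -2.9 -4.3 0 0 0 0;6 -2.9 -4.3 0 0 0 0;6 -2.9 -4.3 0 0 0 0;6 -2.9 -4.3 0 0 0 0;6 -2.9 -4.3 0 0 0 0;6 -2.9 -4.3 0 0 0 0;6 -2.9 -4.3 0 0 0 0;6 -2.9 -4.3 0 0 0 0;6 0 0 0 0 0 0;6 0 0 0 0 0 0")

```text
t: 1.78
ee_pos: [475.4, 231.5, 222.5]
orientation: [-0.002, -3.141, -0.0]
ft_force: [-0.3, 0.3, -1.1]
width: 59.9
```

Run:
```python
from h import *
i=shot("wrist","w1");go(480,230,225,0);print(i["eye"])
```

```text
t 1.82 turn [ 0.   -0.03  0.01] shift [-0.48 -0.2  -0.25] width 60.1
[393.90257914 231.95823118 385.14004062]
```

View pics/w1.png

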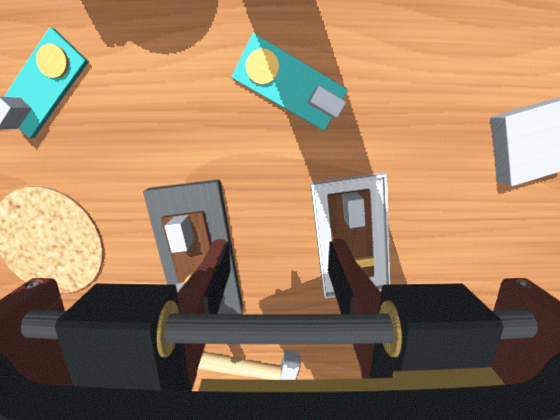

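Run:
```python
from h import *
i=pickle.load(open("w1.pkl","rb"))
a=ortho(i,20,460,660,55,175,2.5);b=ortho(i,14,450,650,275,395,2.5)
cv2.imwrite("pics/o1.png",np.vstack([a,b]))
```

```text
(no output)
```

View pics/o1.png

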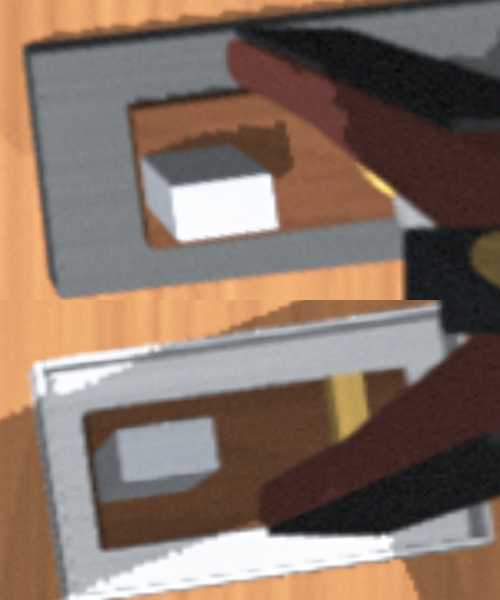

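The crop shows the gauge's near edge running from (27,47) to (62,297), the disc sled's block at (210,190), and the tray's near edge from (35,365) to (65,597). Both yaws come out at roughly +0.13. I'll refine them using the depth clouds.

Run:
```python
from h import *
box={"gauge":((455,700),(40,185),(13,27),(200,100)),"tray":((445,675),(265,410),(8,20),(172,98)),"board":((465,660),(-400,-270),(14,26),(150,80)),"mat":((465,670),(-215,-5),(3.5,10),(170,170))}
for f in("side0","scene0","w1"):
    i=pickle.load(open(f+".pkl","rb"));C=cloud(i)
    for n,(bx,by,bz,_) in box.items():
        ok=(C[...,0]>bx[0])&(C[...,0]<bx[1])&(C[...,1]>by[0])&(C[...,1]<by[1])&(C[...,2]>bz[0])&(C[...,2]<bz[1])&(i["range_z"]>0)
        m=cv2.morphologyEx(ok.astype(np.uint8),cv2.MORPH_OPEN,np.ones((2,2)))
        k,l,s,_=cv2.connectedComponentsWithStats(m,connectivity=8)
        if k<2: continue
        P=C[l==1+s[1:,4].argmax()]
        (cx,cy),(w,h),a=cv2.minAreaRect(P[:,:2].astype(np.float32))
        if w<h:w,h,a=h,w,a-90
        a=(a+90)%180-90
        print(f,n,len(P),"c",round(cx,1),round(cy,1),"size",round(w,1),round(h,1),"yaw",round(np.radians(a),3),"z",round(np.median(P[:,2]),1))
```

```text
side0 gauge 877 c 557.9 -413.2 size 1127.4 214.2 yaw 1.529 z 19.9
side0 tray 371 c 464.5 -296.7 size 1346.6 126.4 yaw 1.422 z 13.4
side0 board 606 c 524.8 -635.0 size 692.0 152.4 yaw 1.454 z 18.6
side0 mat 1745 c 467.2 -492.1 size 948.8 165.1 yaw 1.315 z 6.1
scene0 gauge 669 c 780.7 -421.3 size 1263.3 213.4 yaw -1.221 z 20.1
scene0 tray 206 c 792.3 -321.9 size 1444.0 99.0 yaw -1.204 z 14.3
scene0 board 490 c 842.8 -616.4 size 871.7 151.4 yaw -0.786 z 19.6
scene0 mat 1648 c 778.4 -524.2 size 1097.0 166.3 yaw -1.109 z 6.6
w1 gauge 3494 c 495.1 143.6 size 264.2 121.9 yaw -0.9 z 20.3
w1 tray 2028 c 498.2 320.0 size 263.1 73.0 yaw 0.43 z 13.4
w1 mat 8349 c 476.7 -0.3 size 463.0 169.7 yaw -0.877 z 6.2
```

```bash
cat >> h.py <<'E'
def rect(f,bx,by,bz,k=2):
    i=pickle.load(open(f+".pkl","rb"));C=cloud(i)
    ok=(C[...,0]>bx[0])&(C[...,0]<bx[1])&(C[...,1]>by[0])&(C[...,1]<by[1])&(C[...,2]>bz[0])&(C[...,2]<bz[1])&(i["range_z"]>0)
    n,l,s,_=cv2.connectedComponentsWithStats(ok.astype(np.uint8),connectivity=4)
    P=C[l==1+s[1:,4].argmax()]
    (cx,cy),(w,h),a=cv2.minAreaRect(P[:,:2].astype(np.float32))
    if w<h:w,h,a=h,w,a-90
    a=(a+90)%180-90
    return f"{f} n {len(P)} c {cx:.1f} {cy:.1f} size {w:.1f} {h:.1f} yaw {np.radians(a):.3f} z {np.median(P[:,2]):.1f}"
E
python3 - <<'E'
from h import *
box={"gauge":((455,700),(40,185),(13,27)),"tray":((445,675),(265,410),(8,20)),"board":((465,660),(-400,-270),(14,26)),"mat":((465,670),(-215,-5),(3.5,10))}
for n,b in box.items():
    for f in("side0","scene0","w1"):
        try: print(n,rect(f,*b))
        except Exception as e: print(n,f,e)
i=pickle.load(open("side0.pkl","rb"))
a=ortho(i,20,470,700,45,180,2.1);b=ortho(i,14,460,690,265,400,2.1)
c=ortho(i,20,460,690,-400,-265,2.1)
o=np.vstack([a[:,:480],b[:,:480]]);print(o.shape);cv2.imwrite("pics/o2.png",o);cv2.imwrite("pics/o3.png",cv2.resize(c,None,fx=1.5,fy=1.5))
E
```

```text
gauge side0 n 902 c 576.1 112.6 size 202.2 106.6 yaw 0.092 z 20.2
gauge scene0 n 698 c 581.4 112.8 size 202.3 106.5 yaw 0.112 z 20.5
gauge w1 n 3502 c 546.2 112.6 size 140.2 99.9 yaw 0.123 z 20.2
tray side0 n 517 c 544.2 318.2 size 150.2 85.7 yaw 0.180 z 13.8
tray scene0 n 211 c 538.4 329.1 size 92.5 63.1 yaw 0.093 z 13.9
tray w1 n 2050 c 552.0 332.9 size 130.6 57.1 yaw 0.143 z 13.4
board side0 n 709 c 556.4 -338.0 size 150.6 85.7 yaw -0.112 z 19.5
board scene0 n 565 c 561.5 -336.1 size 151.9 83.4 yaw -0.128 z 20.1
board w1 attempt to get argmax of an empty sequence
mat side0 n 2037 c 563.5 -111.1 size 170.7 166.5 yaw 1.313 z 6.4
mat scene0 n 1742 c 568.8 -108.8 size 169.9 167.0 yaw -0.994 z 6.7
mat w1 n 8310 c 563.3 -101.8 size 164.3 159.0 yaw -0.304 z 6.2
(566, 480, 3)
```

View pics/o2.png

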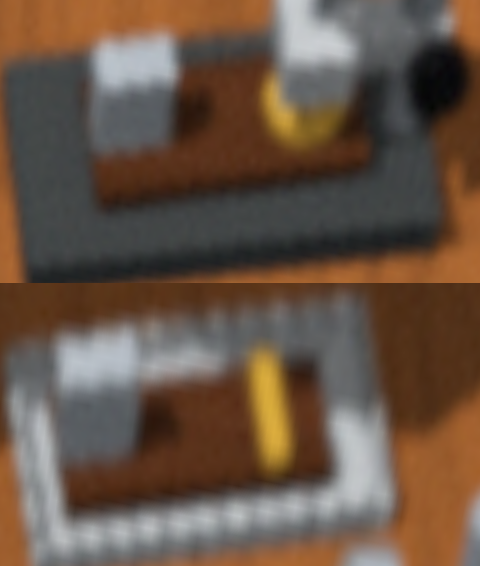

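The side crop shows both sleds lined up in their places and agrees with the wrist measurements. Next I'll measure the grip block tops.

Run:
```python
from h import *
for f in("w1","side0","scene0"):
  print("g",rect(f,(490,570),(70,160),(59,69)));print("t",rect(f,(470,550),(280,350),(42,52)))
  if f!="w1": print("b",rect(f,(470,560),(-370,-280),(59,69)))
```

```text
g w1 n 526 c 530.7 109.1 size 36.4 21.0 yaw 0.122 z 64.2
t w1 n 491 c 505.5 326.1 size 36.6 20.2 yaw 0.145 z 47.3
g side0 n 79 c 529.7 105.8 size 35.8 24.7 yaw 0.004 z 63.5
t side0 n 53 c 504.2 321.7 size 35.2 25.4 yaw 0.123 z 46.4
b side0 n 130 c 507.8 -332.7 size 36.1 23.5 yaw -0.069 z 64.0
g scene0 n 63 c 534.7 107.8 size 34.1 24.8 yaw 0.051 z 64.0
t scene0 n 47 c 511.0 323.0 size 33.1 26.7 yaw 0.115 z 47.2
b scene0 n 93 c 512.1 -330.5 size 37.5 22.5 yaw -0.158 z 63.7
```

Run:
```python
from h import *
go(530.7,109.1,34,.122)
```

```text
t 1.82 turn [ 0.01 -0.03 -6.98] shift [ -4.02 -12.87  18.85] width 60.1
```

play_rows(plan="6 0 0 0 0 0 -7;6 -1.34 -4.29 0 0 0 0;6 -1.34 -4.29 0 0 0 0;6 -1.34 -4.29 0 0 0 0;6 0 0 4 0 0 0;6 0 0 4 0 0 0;6 0 0 4 0 0 0;6 0 0 3 0 0 0;6 0 0 0 0 0 0;6 0 0 0 0 0 0")

```text
t: 3.08
ee_pos: [531.7, 109.5, 73.6]
orientation: [-0.193, 3.135, 0.0]
ft_force: [0.2, -0.0, 0.0]
width: 60.2
```

Run:
```python
from h import *
go(530.7,109.1,34,.122);shot("wrist","w2");print(rect("w2",(490,570),(70,160),(59,69)))
```

```text
t 3.08 turn [0.01 0.06 0.07] shift [ 0.11 -0.03  3.96] width 60.2
w2 n 1669 c 531.0 108.6 size 36.8 19.9 yaw 0.134 z 64.3
```

View pics/w2.png

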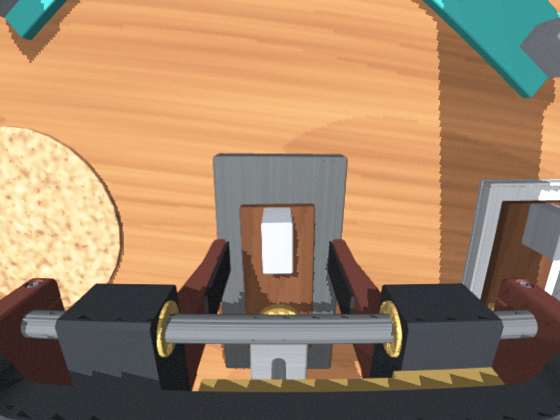

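Block at (278,240), centred between the fingertips at (225,245) and (335,245). The base and sled are nearly upright in the view. Descending and gripping.

play_rows(plan="6 0.1 0 2 0 0 0.3;6 0 0 1.9 0 0 0;6 0 0 0 0 0 0;1 0 0 0 0 0 0;1 0 0 0 0 0 0;1 0 0 0 0 0 0;1 0 0 0 0 0 0;1 0 0 0 0 0 0;1 0 0 0 0 0 0")

```text
t: 4.25
ee_pos: [530.4, 108.4, 33.9]
orientation: [-0.183, 3.136, 0.0]
ft_force: [-0.7, 0.3, 3.8]
width: 20.1
```

Run:
```python
from h import *
print(get_obs()["ft_force"],rect("w2",(455,600),(40,185),(13,27)))
go(530.7,109.1,34,.122)
```

```text
[-0.69462098  0.26949115  3.82254396] w2 n 10392 c 541.4 111.3 size 128.8 100.6 yaw 0.113 z 20.4
t 4.25 turn [-0.    0.01 -0.3 ] shift [-0.04  0.06 -0.01] width 20.1
```

play_rows(plan="1 0 0 -0.6 0 0 0;1 0 0 0 0 0 0;1 2 0 0 0 0 0;1 3 0 0 0 0 0;1 3 0 0 0 0 0;1 2.5 0 0 0 0 0;1 0 0 0 0 0 0;1 0 0 -4 0 0 0;1 0 0 -4 0 0 0;1 0 0 0 0 0 0;1 0 0 0 0 0 0")

```text
t: 5.62
ee_pos: [426.4, 96.2, 119.3]
orientation: [-0.183, 3.136, 0.0]
ft_force: [0.3, 0.2, -3.2]
width: 19.5
```

Run:
```python
from h import *
o=get_obs();print(o["ft_force"],o["moment"],o["ee_pos"])
shot("wrist","w3");print(rect("w3",(455,700),(-215,-5),(3.5,10)))
go(517,-108,100,0);print(rect("w3",(380,520),(60,160),(115,155)))
```

```text
[ 0.34089027  0.17510789 -3.19559214] [-0.02648896  0.03623565  0.03968248] [426.40100199  96.24579818 119.26264349]
w3 n 7895 c 530.1 -112.6 size 166.4 99.4 yaw -1.455 z 6.2
t 5.67 turn [-0.01 -0.07  6.68] shift [ -9.12 -20.41   1.88] width 19.8
w3 n 5286 c 439.7 98.1 size 62.3 55.8 yaw 0.115 z 148.4
```

View pics/w3.png

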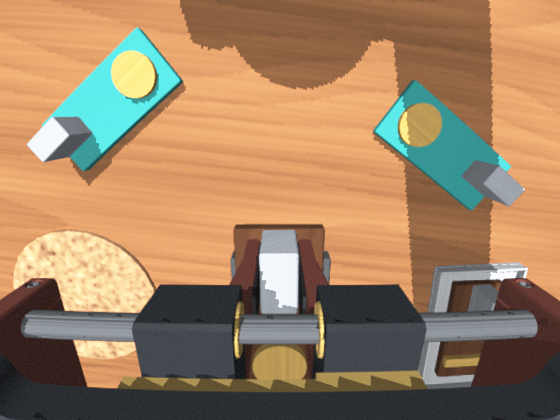

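Sled held level with its block at (280,270); the mat is at lower left and the turquoise look-alikes are clear of the path. Moving it to the mat.

play_rows(plan="1 0 0 0 0 0 6.7;1 -2.28 -5.1 0 0 0 0;1 -2.28 -5.1 0 0 0 0;1 -2.28 -5.1 0 0 0 0;1 -2.28 -5.1 0 0 0 0;1 0 0 3.5 0 0 0;1 0 0 3.5 0 0 0;1 0 0 1.5 0 0 0;1 0 0 0.8 0 0 0;1 0 0 0 0 0 0;1 0 0 0 0 0 0")

```text
t: 7.05
ee_pos: [517.9, -107.8, 27.5]
orientation: [-0.0, 3.14, -0.001]
ft_force: [-0.1, 0.1, -2.8]
width: 20.1
```

Run:
```python
from h import *
print(get_obs()["ft_force"]);go(517,-108,20,0)
```

```text
[-0.07753651  0.0669187  -2.76073397]
t 7.05 turn [-0.02  0.09  0.  ] shift [ 0.09 -0.02  0.75] width 20.1
```

play_rows(plan="1 0 0 0.4 0 0 0;1 0 0 0.3 0 0 0;1 0 0 0 0 0 0;6 0 0 0 0 0 0;6 0 0 0 0 0 0;6 0 0 0 0 0 0;6 0 0 0 0 0 0;6 0 0 -5 0 0 0;6 0 0 -5 0 0 0;6 0 0 -5 0 0 0;6 1 -5 0 0 0 7;6 1 -5 0 0 0 0;6 1 -5 0 0 0 0;6 1 -5 0 0 0 0;6 0 0 0 0 0 0;6 0 0 0 0 0 0")

```text
t: 9.05
ee_pos: [458.8, -302.6, 169.5]
orientation: [-0.193, -3.135, -0.001]
ft_force: [-0.3, -0.2, 0.0]
width: 59.7
```

Run:
```python
from h import *
print(get_obs()["ft_force"]);shot("wrist","w4")
print("board",rect("w4",(455,650),(-410,-260),(13,26)))
print("block",rect("w4",(460,560),(-380,-280),(59,69)));print("matblock",rect("w4",(460,560),(-150,-60),(45,56)));
go(509,-332,34,-.12)
```

```text
[-0.27819306 -0.17697982  0.01243141]
board w4 n 2268 c 546.2 -334.3 size 130.3 80.2 yaw -0.117 z 20.2
block w4 n 674 c 507.7 -330.3 size 36.3 20.1 yaw -0.128 z 64.2
matblock w4 n 665 c 518.3 -107.8 size 36.7 21.1 yaw -0.006 z 50.3
t 9.1 turn [ 0.03 -0.02 -0.12] shift [-5.31 -2.36 13.55] width 59.8
```

View pics/w4.png

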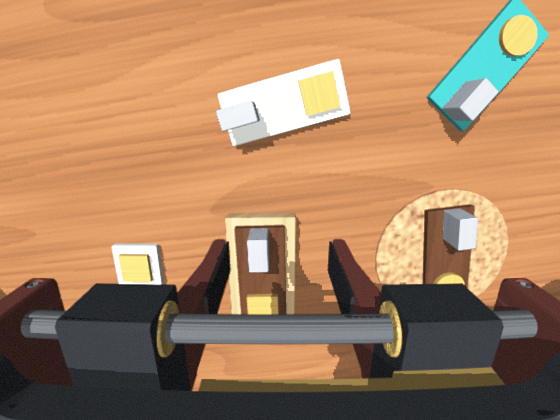

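Disc sled now parked on the mat with its block at (460,230); the board with the square sled is at (262,260). Measured: board centre (556,-335.4), yaw -0.117; block (507.7,-330.3). Going to grasp it.

play_rows(plan="6 -2.58 -1.1 0 0 0 0.3;6 -2.58 -1.1 0 0 0 0;6 0 0 4 0 0 0;6 0 0 4 0 0 0;6 0 0 3.5 0 0 0;6 0 0 2.05 0 0 0;6 0 0 0 0 0 0;6 0 0 0 0 0 0")

```text
t: 10.1
ee_pos: [508.4, -331.5, 35.3]
orientation: [0.199, 3.134, -0.001]
ft_force: [0.3, 0.0, 0.1]
width: 60.2
```

Run:
```python
from h import *
print(get_obs()["ft_force"]);go(507.7,-330.3,34,-.128);shot("wrist","w5")
print("board",rect("w5",(455,600),(-410,-260),(13,26)))
print("block",rect("w5",(460,560),(-380,-280),(58,69)))
```

```text
[0.30247306 0.01810054 0.1280798 ]
t 10.1 turn [-0.04  0.09  0.05] shift [0.09 0.1  0.13] width 60.2
board w5 n 4084 c 522.2 -331.3 size 80.9 80.4 yaw -0.118 z 20.3
block w5 n 2486 c 508.7 -330.2 size 37.3 20.1 yaw -0.096 z 64.4
```

play_rows(plan="6 0.05 0.1 0.12 0 0 0;1 0 0 0 0 0 0;1 0 0 0 0 0 0;1 0 0 0 0 0 0;1 0 0 0 0 0 0;1 0 0 0 0 0 0;1 0 0 0 0 0 0;1 0 0 -3 0 0 0;1 0 0 -5 0 0 0;1 0 0 -4 0 0 0;1 0 0 0 0 0 0;1 0 0 0 0 0 0")

```text
t: 11.65
ee_pos: [506.2, -329.6, 151.6]
orientation: [-0.2, -3.133, -0.002]
ft_force: [-0.3, -0.2, -2.7]
width: 19.8
```

Run:
```python
from h import *
o=get_obs();print(o["ft_force"],o["ee_pos"]);shot("wrist","w6")
print("block",rect("w6",(440,560),(-380,-280),(170,195)))
print("sled",rect("w6",(440,560),(-390,-280),(118,140)))
go(435.5,98.9,110,.118)
```

```text
[-0.31022012 -0.18572129 -2.73361284] [ 506.16198807 -329.59790704  151.61338002]
block w6 n 3757 c 506.9 -329.2 size 41.7 35.7 yaw 1.461 z 183.1
sled w6 n 1 c 487.6 -347.7 size 0.0 0.0 yaw 0.000 z 140.0
t 11.7 turn [  0.11  -0.16 -14.07] shift [ 1.95 43.36  4.1 ] width 19.9
```

play_rows(plan="1 0 0 0 0 0 -7;1 0 0 0 0 0 -7;1 0.24 5.42 0 0 0 0;1 0.24 5.42 0 0 0 0;1 0.24 5.42 0 0 0 0;1 0.24 5.42 0 0 0 0;1 0.24 5.42 0 0 0 0;1 0.24 5.42 0 0 0 0;1 0.24 5.42 0 0 0 0;1 0.24 5.42 0 0 0 0;1 0 0 3.5 0 0 0;1 0 0 0 0 0 0;1 0 0 0 0 0 0")

```text
t: 13.32
ee_pos: [437.2, 97.7, 117.7]
orientation: [0.182, -3.134, 0.0]
ft_force: [0.1, -0.4, -3.4]
width: 20.0
```

Run:
```python
from h import *
o=get_obs();print(o["ft_force"],o["ee_pos"]);shot("wrist","w7");i=shot("side","s7")
print("gauge",rect("w7",(455,700),(40,185),(13,27)))
go(435.5,98.9,40,.118);go(529.8,110.1,40,.118)
cv2.imwrite("pics/s7c.png",cv2.resize(i["pixels"][90:230,170:350,::-1],None,fx=4,fy=4))
```

```text
[ 0.06098886 -0.36659955 -3.38137832] [437.24347772  97.69941702 117.67655233]
gauge w7 n 236 c 491.9 152.3 size 40.4 7.7 yaw 0.120 z 20.2
t 13.43 turn [ 0.    0.04 -0.16] shift [0.25 0.16 7.85] width 20.2
t 13.43 turn [ 0.    0.04 -0.16] shift [-9.25  0.16  7.85] width 20.2
```

View pics/s7c.png

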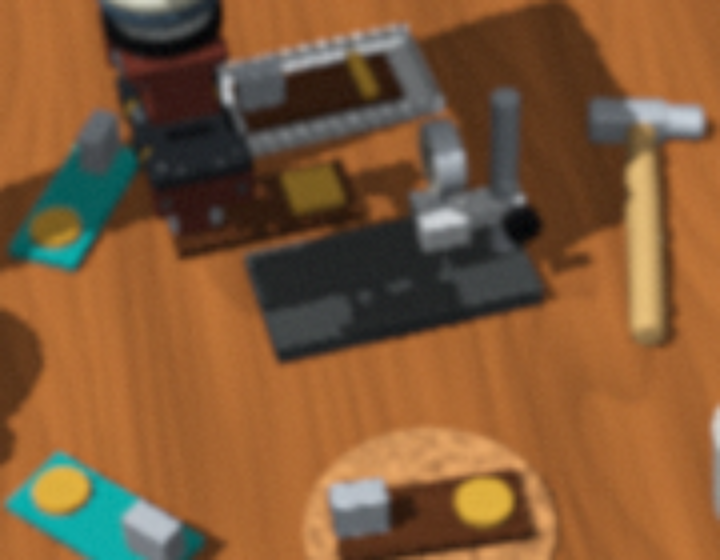

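The side crop shows the held square sled level in front of the empty gauge, with the disc sled on the mat. Lowering to just above the base, then aligning and sliding in.

play_rows(plan="1 0 0.15 4 0 0 -0.2;1 0 0 3.3 0 0 0;1 0 0 0.5 0 0 0;1 0 0 0 0 0 0;1 0 0 0 0 0 0")

```text
t: 14.05
ee_pos: [438.5, 99.7, 41.2]
orientation: [-0.188, 3.134, 0.001]
ft_force: [-0.4, 0.0, -2.4]
width: 19.7
```

Run:
```python
from h import *
o=get_obs();print(o["ft_force"],o["ee_pos"]);shot("wrist","w8")
print("block",rect("w8",(400,500),(60,140),(58,73)))
go(529.8,110.1,40,.118)
```

```text
[-0.43105875  0.03529555 -2.35727833] [438.54013783  99.7316005   41.24472004]
block w8 n 2325 c 439.0 100.0 size 38.7 35.0 yaw -1.461 z 72.1
t 14.1 turn [0.01 0.14 0.11] shift [-9.19 -0.05  0.12] width 19.5
```

View pics/w8.png

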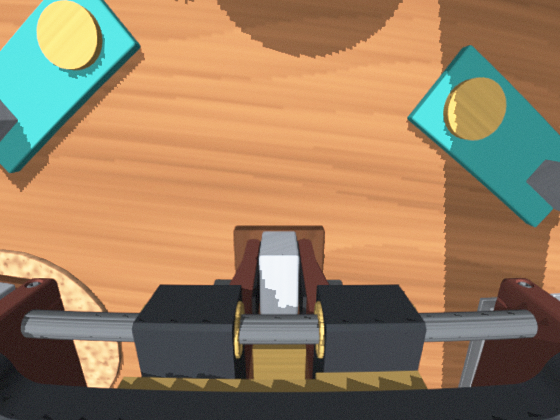

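The sled sits straight in the jaws, block at (280,270). Sliding in.

play_rows(plan="1 -2 0 0 0 0 0;1 -3 0 0 0 0 0;1 -2.5 0 0 0 0 0;1 -1.65 0 0 0 0 0;1 0 0 0 0 0 0;1 0 0 0.4 0 0 0;1 0 0 0 0 0 0;1 0 0 0 0 0 0")

```text
t: 15.1
ee_pos: [527.5, 110.5, 35.8]
orientation: [0.189, -3.135, 0.0]
ft_force: [0.1, 1.0, -3.3]
width: 19.7
```

Run:
```python
from h import *
o=get_obs();print(o["ft_force"],o["ee_pos"]);shot("wrist","w9")
print("gauge",rect("w9",(455,600),(40,185),(13,26)))
go(529.8,110.1,34,.118)
```

```text
[ 0.05860121  1.01676436 -3.25335765] [527.53775339 110.5443003   35.81824307]
gauge w9 n 12228 c 517.7 109.0 size 100.2 81.4 yaw -1.456 z 20.4
t 15.15 turn [-0.   -0.03  0.13] shift [-0.19 -0.07  0.19] width 19.8
```

play_rows(plan="1 -0.17 -0.05 0 0 0 0;1 0 0 0.17 0 0 0;1 0 0 0 0 0 0;5.5 0 0 0 0 0 0;5.5 0 0 0 0 0 0;5.5 0 0 0 0 0 0;5.5 0 0 0 0 0 0;5.5 0 0 -4 0 0 0;5.5 0 0 -3 0 0 0;5.5 0 0 0 0 0 0")

```text
t: 16.4
ee_pos: [531.7, 110.7, 106.4]
orientation: [-0.188, 3.131, 0.001]
ft_force: [0.4, -0.5, -0.2]
width: 55.6
```

Run:
```python
from h import *
o=get_obs();print(o["ft_force"],o["ee_pos"]);shot("wrist","w10")
print("gauge",rect("w10",(455,600),(40,185),(13,26)))
print("block",rect("w10",(480,580),(70,150),(59,69)))
print("tray block",rect("w1",(470,550),(280,350),(42,52)))
go(505.5,326.1,17,.145);go(505.5-80,326.1-12,180,.145)
```

```text
[ 0.4482366  -0.49710872 -0.20629013] [531.65854429 110.65949968 106.38268741]
gauge w10 n 8387 c 541.3 111.3 size 128.9 100.5 yaw 0.110 z 20.4
block w10 n 1215 c 531.3 110.6 size 36.5 19.6 yaw 0.128 z 64.3
tray block w1 n 491 c 505.5 326.1 size 36.6 20.2 yaw 0.145 z 47.3
t 16.45 turn [ 0.01  0.12 -1.42] shift [-0.63 21.7   8.8 ] width 55.0
t 16.45 turn [ 0.01  0.12 -1.42] shift [ 7.46 21.67 -7.5 ] width 55.0
```

Square sled sits under the probe: centre about (578,116.2) against (576.7,115.3) for the gauge. Next the tray.

play_rows(plan="6 2 0 -3 0 0 -1.4;6 2 2 -4 0 0 0;6 1.5 5 -0.5 0 0 0;6 1 5 0 0 0 0;6 1 5 0 0 0 0;6 0 4.7 0 0 0 0;6 0 0 0 0 0 0;6 0 0 0 0 0 0")

```text
t: 17.45
ee_pos: [423.7, 313.9, 178.1]
orientation: [0.228, -3.131, 0.002]
ft_force: [-0.3, 0.3, -0.1]
width: 59.9
```

Run:
```python
from h import *
i=shot("wrist","w11")
print("tray",rect("w11",(445,690),(265,410),(7.5,20)))
print("block",rect("w11",(470,550),(280,370),(42,52)))
go(505.5,326.1,17,.145)
cv2.imwrite("pics/o4.png",ortho(i,14,450,660,265,400,3))
```

```text
tray w11 n 2500 c 537.6 330.3 size 101.9 56.2 yaw 0.142 z 13.3
block w11 n 544 c 505.5 325.8 size 36.6 19.4 yaw 0.152 z 47.2
t 17.5 turn [-0.07 -0.1  -0.04] shift [-8.25  0.07 16.13] width 59.9
```

View pics/o4.png

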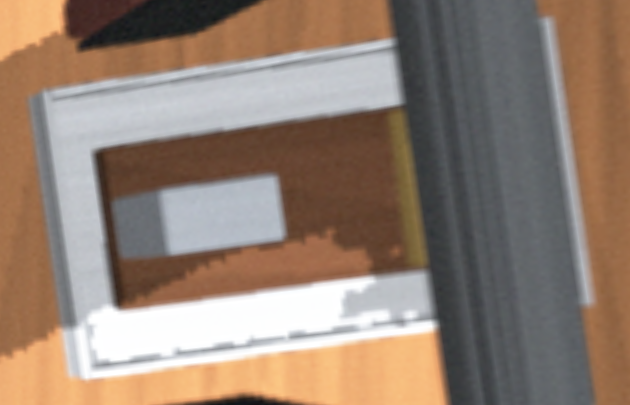

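The ortho crop shows tray rim corners at about (42,92), (87,380), (553,18) and (593,304), giving centre (556,334), yaw 0.142. Grasping the bar sled.

play_rows(plan="6 -4.1 0 0 0 0 0;6 -4.1 0.05 0 0 0 0;6 0 0 4 0 0 0;6 0 0 4 0 0 0;6 0 0 4 0 0 0;6 0 0 3 0 0 0;6 0 0 0.9 0 0 0;6 0 0 0 0 0 0;6 0 0 0 0 0 0")

```text
t: 18.62
ee_pos: [506.5, 327.2, 21.6]
orientation: [-0.226, 3.132, 0.001]
ft_force: [-0.6, 0.4, 0.3]
width: 59.7
```

Run:
```python
from h import *
go(505.5,326,17,.145);print(get_obs()["ft_force"]);i=shot("wrist","w12")
print("block",rect("w12",(470,550),(280,370),(42,52)))
```

```text
t 18.62 turn [ 0.05  0.11 -0.05] shift [ 0.12 -0.11  0.46] width 59.7
[-0.632049    0.39141174  0.34033096]
block w12 n 2383 c 506.2 326.0 size 37.3 20.0 yaw 0.141 z 47.4
```

play_rows(plan="6 0.05 -0.1 0.45 0 0 0;1 0 0 0 0 0 0;1 0 0 0 0 0 0;1 0 0 0 0 0 0;1 0 0 0 0 0 0;1 0 0 0 0 0 0;1 0 0 0 0 0 0;1 0 0 -3 0 0 0;1 0 0 -5.5 0 0 0;1 0 0 -5.5 0 0 0;1 0 0 -5.5 0 0 0;1 0 0 -1.5 0 0 0;1 0 0 0 0 0 7.5;1 0 0 0 0 0 7.5;1 0 0 0 0 0 0")

```text
t: 20.55
ee_pos: [504.2, 325.4, 223.7]
orientation: [-0.182, -3.134, 0.003]
ft_force: [0.8, 0.0, -3.5]
width: 19.8
```

Run:
```python
from h import *
go(509,-330,100,-.117);o=get_obs();print(o["ft_force"],o["ee_pos"])
```

```text
t 20.55 turn [-0.12 -0.15  0.05] shift [ -8.13 -65.03  12.37] width 19.8
[ 0.78600552  0.01327876 -3.45107083] [504.15114231 325.39292234 223.71879976]
```

play_rows(plan="1 -0.68 -5.42 0 0 0 0;1 -0.68 -5.42 0 0 0 0;1 -0.68 -5.42 0 0 0 0;1 -0.68 -5.42 0 0 0 0;1 -0.68 -5.42 0 0 0 0;1 -0.68 -5.42 0 0 0 0;1 -0.68 -5.42 0 0 0 0;1 -0.68 -5.42 0 0 0 0;1 -0.68 -5.42 0 0 0 0;1 -0.68 -5.42 0 0 0 0;1 -0.68 -5.42 0 0 0 0;1 -0.68 -5.42 0 0 0 0;1 0 0 5 0 0 0;1 0 0 5 0 0 0;1 0 0 4 0 0 0;1 0 0 0 0 0 0;1 0 0 0 0 0 0")

```text
t: 22.68
ee_pos: [510.7, -329.8, 86.5]
orientation: [0.182, 3.136, -0.001]
ft_force: [0.9, -0.5, -2.7]
width: 19.6
```

Run:
```python
from h import *
go(509.3,-329.9,34,-.117);o=get_obs();print(o["ft_force"],o["ee_pos"]);shot("wrist","w13")
print("block",rect("w13",(450,570),(-390,-280),(110,130)))
```

```text
t 22.68 turn [-0.02  0.04  0.06] shift [ 0.14 -0.03  5.25] width 19.6
[ 0.89364126 -0.45814947 -2.65757669] [ 510.72444052 -329.79828274   86.50154621]
block w13 n 3506 c 511.0 -329.6 size 42.0 36.0 yaw 1.454 z 118.2
```

play_rows(plan="1 0.1 0 3 0 0 0;1 0 0 1.6 0 0 0;1 0 0 0.3 0 0 0;1 0 0 0 0 0 0;1 0 0 0 0 0 0")

```text
t: 23.35
ee_pos: [509.8, -329.8, 37.7]
orientation: [0.184, 3.135, -0.001]
ft_force: [-0.1, -0.1, -3.4]
width: 20.2
```

Run:
```python
from h import *
go(509.3,-329.9,34,-.117);o=get_obs();print(o["ft_force"],o["ee_pos"])
```

```text
t 23.35 turn [-0.04  0.08 -0.01] shift [ 0.05 -0.02  0.37] width 20.2
[-0.11128396 -0.08814714 -3.36337379] [ 509.79022593 -329.77350979   37.7124011 ]
```

Release, rise, and head for a viewpoint over the mat.

play_rows(plan="1 0.05 0 0.2 0 0 0;1 0 0 0.15 0 0 0;1 0 0 0 0 0 0;6 0 0 0 0 0 0;6 0 0 0 0 0 0;6 0 0 0 0 0 0;6 0 0 0 0 0 0;6 0 0 -5 0 0 0;6 0 0 -5 0 0 0;6 0 0 -4 0 0 -6.5;6 2 2 0 0 0 0;6 2 5 0 0 0 0;6 1 5 0 0 0 0;6 0 0 0 0 0 0;6 0 0 0 0 0 0")

```text
t: 25.22
ee_pos: [459.8, -209.5, 173.7]
orientation: [0.005, 3.14, -0.001]
ft_force: [-0.1, -0.1, 0.7]
width: 60.0
```

Run:
```python
from h import *
shot("wrist","w14");print("board",rect("w14",(455,650),(-410,-260),(13,26)))
print("block",rect("w14",(460,560),(-380,-280),(59,69)));print("matblock",rect("w14",(460,560),(-150,-60),(45,56)));
go(518,-107.8,20,0)
```

```text
board w14 n 1577 c 530.7 -331.8 size 98.9 80.4 yaw -0.120 z 20.2
block w14 n 666 c 509.3 -328.3 size 36.9 19.5 yaw -0.126 z 64.2
matblock w14 n 595 c 518.1 -107.7 size 36.7 19.7 yaw 0.006 z 50.3
t 25.27 turn [-0.04  0.06 -0.22] shift [-5.81 10.21 15.36] width 60.2
```

View pics/w14.png

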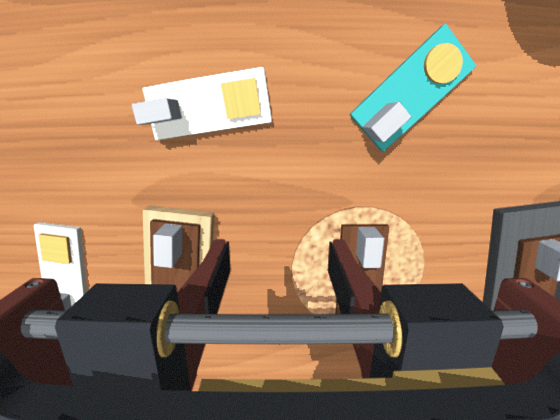

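Bar sled lies centred on the board at (170,245), within about 1 mm; the disc sled on the mat is at (370,245). Picking it up.

play_rows(plan="6 -1.9 3.4 0 0 0 0;6 -1.9 3.4 0 0 0 0;6 -1.95 3.4 0 0 0 0;6 0 0 4 0 0 0;6 0 0 4 0 0 0;6 0 0 3.8 0 0 0;6 0 0 2.5 0 0 0;6 0 0 0.6 0 0 0;6 0 0 0 0 0 0;6 0 0 0 0 0 0")

```text
t: 26.52
ee_pos: [518.0, -107.8, 25.3]
orientation: [0.006, 3.14, -0.001]
ft_force: [0.4, -0.1, -0.4]
width: 59.6
```

Run:
```python
from h import *
go(518.1,-107.7,20,0);print(get_obs()["ft_force"]);shot("wrist","w15");print("matblock",rect("w15",(460,560),(-150,-60),(45,56)))
```

```text
t 26.52 turn [-0.03  0.11 -0.24] shift [-0.01  0.01  0.53] width 59.6
[ 0.37932147 -0.09974537 -0.38389398]
matblock w15 n 2340 c 518.2 -107.6 size 36.8 20.2 yaw -0.002 z 50.4
```

play_rows(plan="6 0 0 0.5 0 0 0;1 0 0 0 0 0 0;1 0 0 0 0 0 0;1 0 0 0 0 0 0;1 0 0 0 0 0 0;1 0 0 0 0 0 0;1 0 0 0 0 0 0;1 0 0 -3 0 0 0;1 0 0 -5.5 0 0 0;1 0 0 -5.5 0 0 0;1 0 0 -5.5 0 0 0;1 0 0 -1.5 0 0 0;1 0 0 0 0 0 -8.2;1 0 0 0 0 0 0")

```text
t: 28.32
ee_pos: [516.0, -107.1, 227.9]
orientation: [0.217, -3.132, -0.001]
ft_force: [0.5, 0.3, -3.0]
width: 20.1
```

Run:
```python
from h import *
go(509.5,327.3,17,.142);o=get_obs();print(o["ft_force"],o["ee_pos"])
```

```text
t 28.32 turn [ 0.05 -0.14 -0.21] shift [-5.51 43.09 21.09] width 20.1
[ 0.54672437  0.29556057 -2.9910712 ] [ 515.97654865 -107.08047446  227.87160642]
```

play_rows(plan="1 -0.69 5.39 0 0 0 -0.2;1 -0.69 5.39 0 0 0 0;1 -0.69 5.39 0 0 0 0;1 -0.69 5.39 0 0 0 0;1 -0.69 5.39 0 0 0 0;1 -0.69 5.39 0 0 0 0;1 -0.69 5.39 0 0 0 0;1 -0.69 5.39 0 0 0 0;1 0 0 5 0 0 0;1 0 0 5 0 0 0;1 0 0 5 0 0 0;1 0 0 0 0 0 0;1 0 0 0 0 0 0")

```text
t: 29.95
ee_pos: [510.9, 327.6, 79.9]
orientation: [-0.222, 3.134, 0.0]
ft_force: [0.2, 0.1, -1.6]
width: 20.1
```

Run:
```python
from h import *
go(509.5,327.3,17,.142);o=get_obs();print(o["ft_force"],o["ee_pos"]);shot("wrist","w16")
print("block",rect("w16",(450,570),(280,380),(90,115)))
```

```text
t 29.95 turn [ 0.01  0.01 -0.03] shift [ 0.14 -0.01  6.29] width 20.1
[ 0.20622574  0.12500144 -1.64622916] [510.89794828 327.56235116  79.88549611]
block w16 n 3684 c 511.6 327.7 size 39.1 36.0 yaw -1.450 z 110.7
```

play_rows(plan="1 0.15 0 3.5 0 0 0;1 0 0 2 0 0 0;1 0 0 0.4 0 0 0;1 0 0 0 0 0 0;1 0 0 0 0 0 0")

```text
t: 30.62
ee_pos: [509.7, 327.6, 21.3]
orientation: [-0.224, 3.132, 0.001]
ft_force: [-0.3, 0.1, -2.6]
width: 19.9
```

Run:
```python
from h import *
go(509.2,327.3,17,.142);o=get_obs();print(o["ft_force"],o["ee_pos"])
```

```text
t 30.62 turn [0.04 0.09 0.05] shift [ 0.05 -0.02  0.43] width 19.9
[-0.25796673  0.13877909 -2.6346685 ] [509.70206783 327.56932759  21.34259525]
```

play_rows(plan="1 0.05 0 0.25 0 0 0;1 0 0 0.15 0 0 0;1 0 0 0 0 0 0;6 0 0 0 0 0 0;6 0 0 0 0 0 0;6 0 0 0 0 0 0;6 0 0 0 0 0 0;6 0 0 -5 0 0 0;6 0 0 -5 0 0 0;6 0 0 -5 0 0 0;6 4 0 0 0 0 0;6 4 -3 0 0 0 0;6 0 -4 -3 0 0 0;6 0 0 0 0 0 0;6 0 0 0 0 0 0")

```text
t: 32.5
ee_pos: [439.5, 246.7, 196.3]
orientation: [-0.223, 3.133, 0.001]
ft_force: [0.2, -0.3, -0.6]
width: 59.8
```

Run:
```python
from h import *
i=shot("wrist","w17");s=shot("side","s17");print(get_obs()["ft_force"],get_obs()["ee_pos"])
print("tray block",rect("w17",(470,550),(280,370),(42,52)));print("gauge block",rect("w17",(480,580),(70,150),(59,69)));print("gauge",rect("w17",(455,620),(40,185),(13,26)))
a=cv2.resize(s["pixels"][85:330,170:400,::-1],None,fx=2.4,fy=2.4)
b=ortho(i,14,450,660,265,400,2)
b=cv2.resize(b,None,fx=.58,fy=.58);c=np.zeros((a.shape[0],b.shape[1],3),np.uint8);c[:b.shape[0]]=b
cv2.imwrite("pics/f17.png",np.hstack([a,c]));print(a.shape,c.shape)
```

```text
[ 0.62426425  0.04794868 -0.01649353] [439.08867498 246.9095392  195.62144928]Traceback (most recent call last):
  File "<stdin>", line 3, in <module>
  File "h.py", line 36, in rect
    P=C[l==1+s[1:,4].argmax()]
             ~~~~~~~~~~~~~~^^
ValueError: attempt to get argmax of an empty sequence
```

View pics/w17.png

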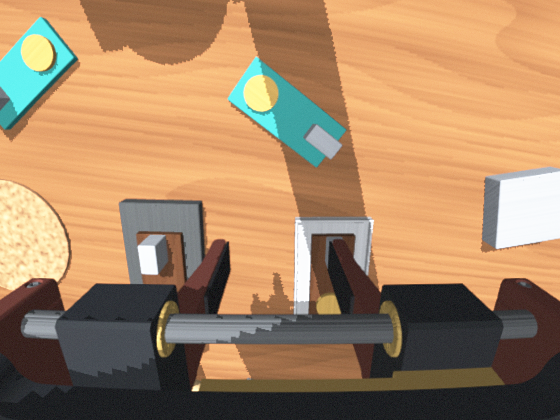

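The finger hides the tray block at (335,255). The gauge sled, at (160,255), looks right. Shifting for a clean check.

play_rows(plan="6 0.7 3.5 0 0 0 0;6 0 3.5 0 0 0 0;6 0 0 0 0 0 0;6 0 0 0 0 0 0;6 0 0 0 0 0 0")

```text
t: 33.22
ee_pos: [422.2, 314.0, 195.9]
orientation: [0.223, -3.133, 0.001]
ft_force: [-0.6, -0.1, 0.6]
width: 59.8
```

Run:
```python
from h import *
i=shot("wrist","w18");s=pickle.load(open("s17.pkl","rb"))
print("tray block",rect("w18",(470,550),(280,370),(42,52)))
print("sled top",rect("w18",(480,640),(280,380),(10.5,15.5)))
a=cv2.resize(s["pixels"][85:330,170:400,::-1],None,fx=1.7,fy=1.7)
b=ortho(i,14,450,660,265,400,1.9)
c=np.zeros((a.shape[0],b.shape[1],3),np.uint8);c[:b.shape[0]]=b
o=np.hstack([a,c]);cv2.imwrite("pics/f18.png",o);print(o.shape)
```

```text
tray block w18 n 492 c 509.3 327.3 size 37.3 19.3 yaw 0.138 z 47.2
sled top w18 n 2073 c 546.2 332.7 size 111.3 56.2 yaw 0.140 z 13.3
(416, 790, 3)
```

View pics/f18.png

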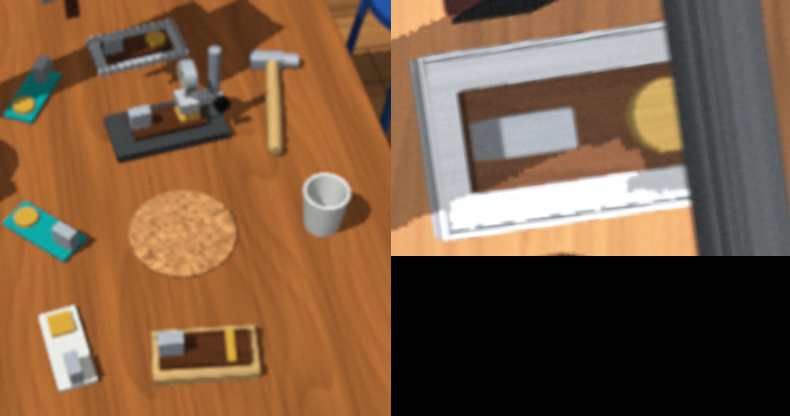

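All three are placed: disc in the tray, square under the probe, bar on the board, and the mat is empty. Handing in.

```bash
python3 -c "
from workcell import *
print(close_job(),get_obs()['t'])"
```

```text
the job is handed in; nothing more can be done
the job is handed in; nothing more can be done
```

The three sleds have moved on by one job and the job is handed in, at about 33 s of the 122 s allowed. `close_job()` reported no verdict.

I parked the round sled on the mat, slid the square one under the probe with its grip towards the robot, put the bar sled on the board, then put the round one in the tray.

| Sled | Place | Sled centre (mm) | Place centre (mm) | Sled yaw / place yaw (rad) |
|---|---|---|---|---|
| Square | Gauge | (578.0, 116.2) | (576.7, 115.3) | 0.128 / 0.115 |
| Bar | Board | (556.0, -334.2) | (556.1, -334.8) | -0.126 / -0.120 |
| Round | Tray | (555.8, 333.9) | (556, 334) | 0.138 / 0.142 |

- **Position:** every sled is within about 1.6 mm of the middle of its place, with camera calibration good to about 2 mm.
- **Surroundings:** the last side picture shows the mat empty and the pot, hammer and look-alikes apparently undisturbed. The gripper was open and clear of everything.
- **Forces:** the largest wrist reading at the checks was about 4 N. I took no readings during the moves themselves.
- **Failed check:** my first check of the tray failed because a finger hid the block; a second picture from further over gave the values above.

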